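Swing down the overhead seed-cupboard flap with the reach pole

TASK

Open the raised cupboard at the side of the seed bench: take the reach pole from its rest, hook its prong through the steel eye on the shut flap and swing the flap all the way down until its stays stop it, steadily and without forcing it or touching the cupboard with the gripper. Then unhook the pole and lay it back in its rest, leaving the flap fully down and the tins, bowl and stamp where they are.

Things in the scene. Friction and masses are not known exactly. Their poses are not given: they have to be found in the camera images.
- pole: Reach pole, 0.2 kg: light wooden bar of square section 18 x 18 mm, 380 mm long, black grip band (100 mm) round its middle, bent steel hook at one end. Origin at the middle of bar and band, nearly the balance point (under 15 mm further to the hook); x along the bar to the hook, z up as it lies in its rest.
- prong (a point): Middle of the hook's prong; axes as the pole's. The hook is 7 mm round steel: from the bar's end at x = +190 mm of the pole straight on to x = +235, then sideways to +y as a 26 mm prong leaning back a little: its round tip is at (228.5, 26, 0), this middle at (231.75, 13, 0).
- flap_top (a point): Top middle of the flap's outer face, 158 mm above the hinge line, moving with the flap, axes as flap_mid. The eye's pin is held between two upright steel cheeks: 16 mm wide over both (y), standing 23 mm out from the face, from 7 mm below the pin to 27 mm above it, on a plate 40 mm wide and 44 mm high (16 mm below the pin to 28 mm above), 4 mm thick.
- rest: Dark wooden bench rest of the pole, fixed: base 270 x 70 x 12 mm, two uprights 14 mm thick at x = -100 and +120 mm of its frame with flared notches, about 24 mm wide at the seat and 40 mm at the mouth, 88 mm above the bench. Origin under the base on the bench; x along the lying pole to its hook, z up.
- rest_seat (a point): Where the pole's origin lies when it is in its rest, 73.5 mm above the bench; x along the lying pole to its hook, z up.
- cupboard: Raised grey cupboard fixed on the bench, 360 mm wide (y), 200 mm deep (x), 410 mm high, on two 16 mm side panels, open below 230 mm. Origin on the bench under its middle; the front with the flap is its face at x = -100 mm, looking to its own -x; z up.
- hatch (a joint): Angle of the white flap (322 wide, 158 high, 14 mm thick) in the cupboard's front: 0 shut and flush, about 1.57 when level on its stop, top edge swinging out and down. A roller catch holds it shut: a pull of 8 to 15 N at the eye frees it in the first few mm; then friction stays hold it wherever left, and 1 to 6 N moves it. Over 20 N strains it.
- hinge (a point): Middle of the flap's hinge line (its lower front edge), 232 mm above the bench, at x = -100 mm of the cupboard; axes as the cupboard's, the line runs along y. The steel eye above it: a ring of 5 mm wire, 17 mm inside and 27 mm outside, hanging freely from a pin along y, 18 mm off the flap's face; ring centre 24 mm below the pin, hole along y. It can swing outward and up but not towards the flap.
- flap_mid (a point): On the outer face of the flap at the middle of its width, 115 mm above the hinge line; moves with the flap (x into the cupboard, y along the hinge, z up the shut flap). The eye's pin is NOT exactly here: its plate is screwed on up to 55 mm to either side (y) and 20 mm below to 8 mm above (z), differently each time and not measured. See or feel where it is.
- tin_a: Bystander: open aluminium germination tin, 68 mm across, 55 mm high. Origin under its middle.
- tin_b: Bystander: a second such tin, 68 mm across, 55 mm high. Origin under its middle.
- bowl: Bystander: glass bowl 116 mm across, 60 mm high. Origin under its middle.
- stamp: Bystander: black and grey hand stamp 42 x 62 mm, 97 mm high. Origin under its middle.

How it is judged:
By the outcome, as a careful person would: the job done as asked, in the order asked, and still so for the second after the job is handed in, with the robot touching nothing.
It also fails if it takes over 72 s, if anything falls off the work surface, if the arm or the gripper's body presses on something with over 40 N, if the wrist force passes 120 N, or if a joint passes its speed limit or range.

ROBOT

A 6-joint arm with a two-finger parallel gripper is mounted at the origin on the work surface. World frame = base frame: x ahead of the robot, y to its left, z up, the work surface at z = 0. Lengths are in m, angles in rad, forces in N, time in s.
With the tool pointing down it reaches from about 0.3 to 0.75 m from the base axis. Payload 8.5 kg.
Tool frame: the origin (TCP) lies midway between the tips of the shut fingers; the grasp point (between the pads) lies 19 mm behind it (hold_point_z is the distance from the TCP to the grasp point, in m); z points along the fingers, y is the line along which they close (so a half turn about z gives the same grasp; the last joint's range is limited). The gripper opens to 85 mm and grips with 20 to 120 N. Pads are 22 mm wide; open, the fingers measure 114 mm over their backs; the gripper's body (76 mm by 85 mm) begins 54 mm behind the grasp point. The pads swing forward as they close: fully open they stand 13 mm farther back than shut.
Start: joints at [-1.467, 0.381, 1.297, -0, 1.464, -0.215], TCP at [0.172, -0.522, 0.201] pointing down, gripper open.
Joint ranges: [-3.11, 3.11], [-0.89, 2.33], [0.22, 2.48], [-1.42, 4.56], [0.17, 2.85], [-2.88, 2.88]. Speed limits (rad/s): [2.39, 2.39, 3.14, 3.14, 3.14, 3.14].

INTERFACE

Orientations are given as a rotation vector (axis times angle).
In Python, from workcell import * gives the robot as it stands.
- The arm moves only by the tool apply_moves, never from a script. Its argument "rows" is one flat list of numbers, 7 for each row, row after row: the turn, a rotation vector about the world's x, y, z each as a share of 60 degrees, from -1 to 1, then the shift along the world's x, y, z each as a share of 0.1 m, from -1 to 1, then the closure, from 0 (fully open) to 1 (shut). A call has 1 to 20 rows; each row is the pose to reach, as a shift and turn from the pose commanded when the call began; what a row does not reach only later rows make up. A row lasts 1/10 s, in which the tool goes at most 50 mm and 8.59 degrees, less where a joint would pass 70% of its speed; a pose out of reach is approached as far as the arm can. A call with a number of a shift or a turn outside -1 to 1 is refused whole. A call with a gripper value outside its range is refused whole. The fingers move at their own pace and stop on an object; the grip force is fixed at half the most. Time passes only in rows, so rows that repeat a pose let the fingers close. It gives the time, the measured TCP pose, the force, the opening and the grip force at its end, in the units of the state.
- observe(): the state, without advancing time (a new reading comes with each control period).
- capture(name): name is "scene" or "top"; returns a dict with "frame" (384x512x3 uint8, red, green, blue), "mtx" (3x3 intrinsics, pixels), "rvec" (rotation vector, rad) and "tvec" (3), from world to camera coordinates, as OpenCV has them. Camera axes: x right, y down, z forward; pixel columns grow to the right and rows downward; lengths in m; the calibration is good to about 2 mm. A picture is of the moment at which its call begins. There is no depth.
- hand_in(): hands the job in; it is judged then, once.
Trained networks look in a picture, given as the dict that the camera call returned (one of the last four; its "shot" number tells which), for a name from the list of things; names that differ only in an ending like _2 or _b are one class to them, and where a whole thing is asked for, a point or a joint stands for the part that bears it (a point fixed in the world has none). Each returns a list of dicts, best first, with "score" (0 to 1); they miss things now and then, are a little off and sometimes report something else, mostly with a low value. They report only what shows in the picture. A call takes as long as a camera call.
- search_frame(picture, target): "position" ([column, row] as shares, 0 to 1, of the picture: columns of its width, rows of its height, amid what is visible of it).
- landmark_of(picture, target): "position" ([column, row] as shares, 0 to 1, of the picture: columns of its width, rows of its height: a listed point, or the origin of a listed thing).
The state is a dict: "time": time; "q": joint angles; "qvel": joint speeds; "joint_efforts": joint torques, N m; "tool_pos": TCP position; "tool_rot": TCP orientation; "force": force on the tool from outside, world axes, zero at the start; "ft_torque": the same for the moment, N m; "grip_width": finger opening in m; "grip_force": force on a finger pad.
Only numpy, scipy, OpenCV 4.12 (cv2) and the standard library are available. Lean on these libraries where they do the work, as an engineer would, in place of code of your own. Each camera call takes 0.05 s, during which the arm holds its last target. There are 200 camera calls.

## Working session

There is one attempt and no reset: what is moved stays moved. The work goes in short steps, Python scripts to look and compute and a tool call to move; the robot and the scene stay as the last step left them, time stands still between calls to the robot, and variables do not carry over. Pictures are saved under pics/ and viewed, at most 10 in all, crops included, and the job is handed in when it is done.

Besides the shell and the picture viewer there is one more tool, called after ">>>" as name(argument=value, ...), one argument or row to a line, values as JSON. apply_moves: Moves the arm, as the interface text tells. Its arguments: {"type":"object","properties":{"rows":{"type":"array"}},"required":["rows"]}

```bash
ls; mkdir -p pics
cat > h.py <<'E'
from workcell import *
import numpy as np, cv2
def ray(c,px):
    R=cv2.Rodrigues(np.array(c["rvec"],float))[0]; t=np.array(c["tvec"],float).ravel()
    u=cv2.undistortPoints(np.array([[px]],float),np.array(c["mtx"]),None)[0,0]
    return -R.T@t, R.T@np.array([u[0],u[1],1.])
def onz(c,px,z):
    o,d=ray(c,px); return o+d*(z-o[2])/d[2]
def tri(c1,p1,c2,p2):
    o1,d1=ray(c1,p1);o2,d2=ray(c2,p2);d1/=np.linalg.norm(d1);d2/=np.linalg.norm(d2)
    s=np.linalg.lstsq(np.c_[d1,-d2],o2-o1,rcond=None)[0]
    a=o1+s[0]*d1;b=o2+s[1]*d2
    return (a+b)/2,np.linalg.norm(a-b)
def proj(c,P):
    return cv2.projectPoints(np.array(P,float).reshape(-1,3),np.array(c["rvec"],float),np.array(c["tvec"],float),np.array(c["mtx"]),None)[0].reshape(-1,2)
def save(c,n,crop=None,s=1):
    f=c["frame"][:,:,::-1]
    if crop: x0,y0,x1,y1=crop; f=f[y0:y1,x0:x1]
    cv2.imwrite("pics/"+n,cv2.resize(f,None,fx=s,fy=s,interpolation=cv2.INTER_CUBIC))
def lm(c,n,f=None):
    r=(f or landmark_of)(c,n)
    if not r: return None,0
    return np.array(r[0]["position"])*[512,384],r[0]["score"]
E
python3 - <<'E'
from h import *
np.set_printoptions(precision=4,suppress=True)
a=capture("scene");b=capture("top")
save(a,"s0.png",s=1.5);save(b,"t0.png",s=1.5)
for n in ["pole","prong","flap_top","rest","rest_seat","cupboard","hinge","flap_mid","tin_a","bowl","stamp"]:
    p,s=lm(a,n);q,t=lm(b,n)
    print(n,p,round(s,2),q,round(t,2),*(tri(a,p,b,q) if p is not None and q is not None else ()))
o=observe();print(o["tool_pos"],o["tool_rot"],o["force"],o["grip_width"],ray(a,[256,192]),ray(b,[256,192]))
E
```

```text
pics
pole [369.8176 294.7968] 0.69 [157.184 186.816] 0.8 [0.581  0.169  0.0787] 0.0022057873475829094
prong [270.1824 258.7008] 0.61 [225.28   184.0128] 0.7 [ 0.5953 -0.0529  0.0713] 0.025006559137395717
flap_top [209.408  102.2976] 0.76 [316.8768 195.9168] 0.75 [ 0.5183 -0.2727  0.38  ] 0.003373567458593699
rest [370.1248 312.6912] 0.97 [160.3072 193.6128] 0.78 [0.5678 0.179  0.0027] 0.001166965017434352
rest_seat [373.8112 294.6816] 0.77 [153.6    190.6944] 0.95 [0.5703 0.1785 0.073 ] 0.007980912751772581
cupboard [214.4256 115.5072] 0.49 [306.176  201.4848] 0.49 [ 0.5122 -0.2584  0.3483] 0.01629960446845466
hinge [215.5008 157.7088] 0.65 [308.7872 202.4832] 0.96 [ 0.5149 -0.2754  0.2322] 0.002612492642372212
flap_mid [212.8896 115.0848] 0.97 [315.392  197.6832] 0.66 [ 0.5157 -0.2721  0.3488] 0.0030606775660605196
tin_a [289.1776 217.3824] 0.96 [210.0224 239.0016] 0.92 [ 0.4435 -0.0414  0.093 ] 0.10024192837132118
bowl [248.0128 316.8   ] 0.84 [232.704  146.9952] 0.74 [ 0.7226 -0.0564  0.0006] 0.012645720492237058
stamp [201.0112 288.8832] 0.89 [268.1856 152.6016] 0.64 [ 0.7102 -0.1863 -0.0066] 0.010156981354717888
[ 0.1724 -0.5223  0.2007] [-3.1017 -0.4986 -0.    ] [ 0.9821  0.448  -0.1753] 0.08546251073094034 (array([1.0969, 0.2049, 0.7305]), array([-0.6594, -0.4096, -0.6305])) (array([ 0.4288, -0.1171,  1.2085]), array([ 0.1177, -0.0185, -0.9931]))
```

View pics/s0.png

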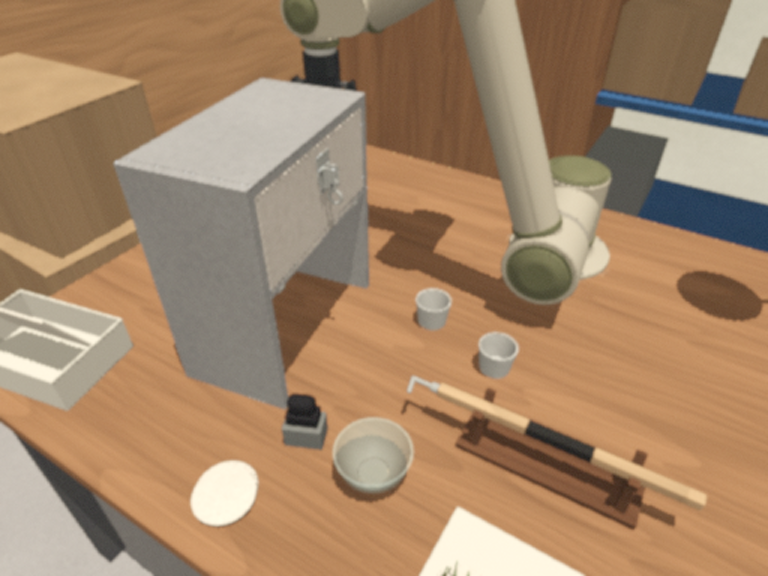

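View pics/t0.png

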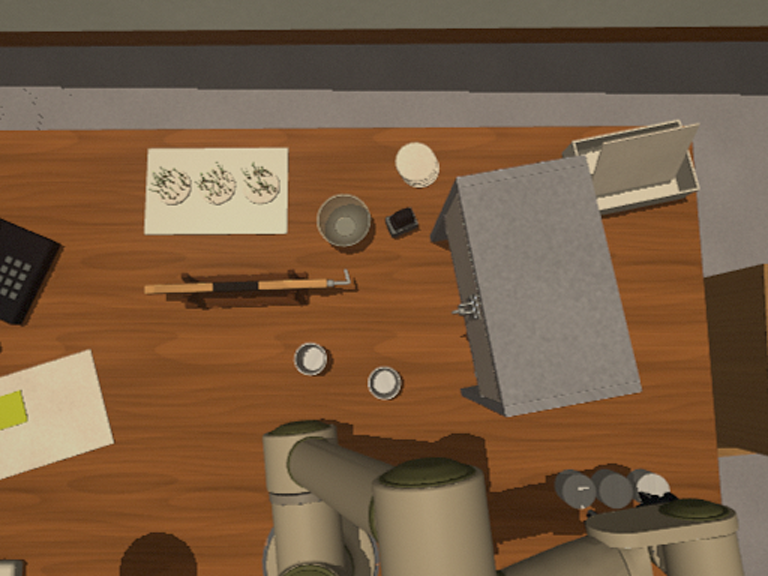

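The scene view shows the cupboard front with the eye at about (220,120), and the pole in its rest with the hook near (275,257). The top view shows the front edge running from (305,120) to (337,277), the eye at about (311,205) and the prong pointing to world +x at (231,183). Next I'll zoom on the eye and hook.

Run:
```python
from h import *
np.set_printoptions(precision=4,suppress=True)
a=capture("scene");b=capture("top")
print("corners",[onz(b,np.array(p)/1.5,.41)[:2] for p in [(458,180),(505,415),(585,158),(640,388)]])
for n in ["pole","prong","rest","rest_seat","hinge","flap_mid","flap_top"]:
    for c,l in((a,"s"),(b,"t")):
        p,s=lm(c,n); z=dict(rest=0,hinge=.232,flap_mid=.347,flap_top=.39).get(n,.0735)
        if p is not None: print(n,l,p,round(s,2),onz(c,p,z))
for n in["tin_a","bowl","stamp"]:
    for r in landmark_of(b,n)[:2]: print(n,r["score"],onz(b,np.array(r["position"])*[512,384],0))
def cr(c,x0,y0,w,h,s): return cv2.resize(c["frame"][y0:y0+h,x0:x0+w,::-1],None,fx=s,fy=s,interpolation=cv2.INTER_CUBIC)
A=cr(a,170,70,80,100,6) # 480x600
B=cr(b,285,180,50,50,6); C=cr(b,205,165,50,50,6)
cv2.imwrite("pics/z0.png",np.hstack([A,np.vstack([B,C])]))
```

```text
corners [array([ 0.6864, -0.2444]), array([ 0.3403, -0.3032]), array([ 0.7197, -0.437 ]), array([ 0.3772, -0.498 ])]
pole s [372.5824 294.7968] 0.87 [0.5743 0.1727 0.0735]
pole t [157.0816 187.392 ] 0.83 [0.5795 0.1717 0.0735]
prong s [273.3056 258.7008] 0.96 [ 0.5989 -0.0569  0.0735]
prong t [227.7888 182.8992] 0.86 [ 0.5926 -0.0499  0.0735]
rest s [369.2032 310.1184] 0.95 [0.5602 0.1755 0.    ]
rest t [161.6896 192.9984] 0.72 [0.5704 0.1745 0.    ]
rest_seat s [371.9168 296.2176] 0.76 [0.5785 0.1726 0.0735]
rest_seat t [154.0096 194.496 ] 0.94 [0.5572 0.1807 0.0735]
hinge s [217.2928 160.0896] 0.82 [ 0.5203 -0.2643  0.232 ]
hinge t [308.8896 201.7152] 0.92 [ 0.5177 -0.2769  0.232 ]
flap_mid s [211.8144 112.8192] 0.84 [ 0.5051 -0.2815  0.347 ]
flap_mid t [314.5216 198.2976] 0.73 [ 0.5153 -0.2716  0.347 ]
flap_top s [211.2     99.4176] 0.78 [ 0.5219 -0.2662  0.39  ]
flap_top t [318.3104 195.6096] 0.58 [ 0.517  -0.2726  0.39  ]
tin_a 0.91 [0.4215 0.0101 0.    ]
tin_a 0.59 [ 0.3617 -0.1414  0.    ]
bowl 0.74 [ 0.7247 -0.0598  0.    ]
bowl 0.26 [0.4183 0.0118 0.    ]
stamp 0.7 [ 0.7151 -0.1721  0.    ]
```

View pics/z0.png

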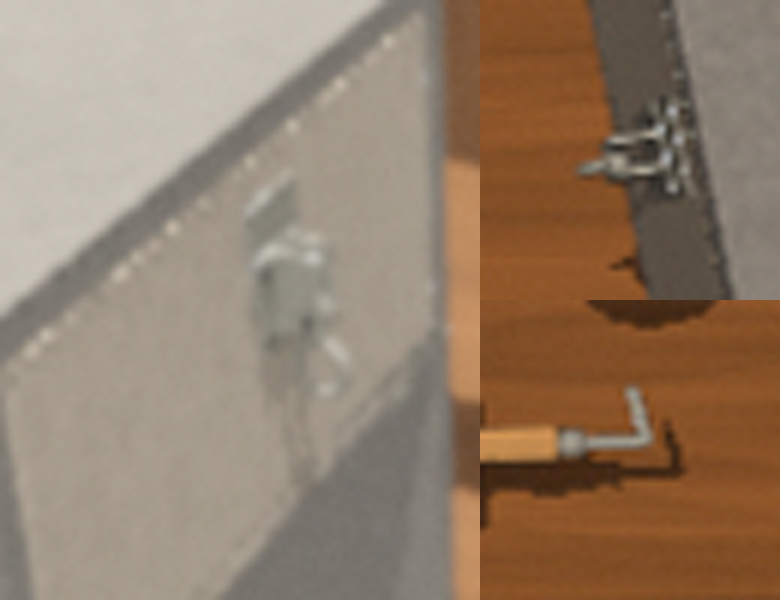

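Run:
```python
from h import *
np.set_printoptions(precision=4,suppress=True)
a=capture("scene");b=capture("top")
print("bar ends",onz(b,np.array((145,290))/1.5,.08),onz(b,np.array((330,284))/1.5,.08))
print("corner",onz(b,(233,188.3),.0735),"tip",onz(b,(230.3,180),.0735))
print("band", [onz(b,np.array(p)/1.5,.08) for p in[(213,287),(258,286)]])
# ring: scene ray with plane 18mm off the face
n=np.array([-.174,.985,0]);H=np.array([.516,-.2745,.232]);ey=np.array([.985,.174,0])
o,d=ray(a,(225.3,131.3)); P=o+d*((n@H+.018-n@o)/(n@d)); print("ring",P,"y off",ey@(P-H),"h over hinge",P[2]-.232)
print("in top",proj(b,P),"pin",proj(a,P+[0,0,.024]),proj(b,P+[0,0,.024]), "ring top/bot scene",proj(a,[P+[0,0,.0135],P-[0,0,.0135]]))
# plate corners in scene
for p in [(246,205),(296,172)]:
    q=(170+p[0]/6,70+p[1]/6);o,d=ray(a,q);Q=o+d*((n@H+.004-n@o)/(n@d));print("plate top",ey@(Q-H),Q[2]-.232)
for p in [(10,375),(420,20)]:
    q=(170+p[0]/6,70+p[1]/6);o,d=ray(a,q);Q=o+d*((n@H-n@o)/(n@d));print("flap top corner",ey@(Q-H),Q[2]-.232)
print(cv2.Rodrigues(np.array(observe()["tool_rot"]))[0])
```

```text
bar ends [0.561  0.3575 0.08  ] [ 0.5716 -0.0261  0.08  ]
corner [ 0.5754 -0.0663  0.0735] tip [ 0.6018 -0.0578  0.0735]
band [array([0.5665, 0.2166, 0.08  ]), array([0.5681, 0.1233, 0.08  ])]
ring [ 0.4845 -0.2618  0.2951] y off -0.028767845875979275 h over hinge 0.06312778861997795
in top [[307.2392 212.6319]] pin [[224.7471 122.2914]] [[308.7864 212.0228]] ring top/bot scene [[224.9914 126.2718]
 [225.6026 136.2303]]
plate top 0.004251105411871633 0.14506256187694552
plate top -0.03626940868836969 0.14065233585281625
flap top corner 0.15555743935115113 0.15390287600683192
flap top corner -0.16328300392044567 0.1537143101495391
[[ 0.9496  0.3134 -0.    ]
 [ 0.3134 -0.9496  0.    ]
 [ 0.     -0.     -1.    ]]
```

Run:
```python
from h import *
np.set_printoptions(precision=1,suppress=True)
a=capture("scene");b=capture("top")
n=np.array([-.174,.985,0]);H=np.array([.516,-.2745,.232]);ey=np.array([.985,.174,0]);z=np.array([0,0,1.])
f=lambda x,y,h:H+n*x+ey*y+z*h
y=-.016;p=.118
pts={"pin":(.018,y,p),"ringc":(.018,y,p-.024),"ringbot":(.018,y,p-.0375),"ringout":(.0315,y,p-.024),"chTop":(.023,y,p+.027),"chTopL":(.023,y+.008,p+.027),"chTopR":(.023,y-.008,p+.027),"chBotL":(.023,y+.008,p-.007),"chBotR":(.023,y-.008,p-.007),"plTL":(.004,y+.02,p+.028),"plTR":(.004,y-.02,p+.028),"plBL":(.004,y+.02,p-.016),"plBR":(.004,y-.02,p-.016)}
for k,v in pts.items():
    s=proj(a,f(*v))[0];t=proj(b,f(*v))[0]
    print(k,s,(s-[170,70])*6,"top crop",(t-[285,180])*6+[480,0])
```

```text
pin [221.6 112.6] [309.4 255.6] top crop [628.9 155.2]
ringc [222.2 122.1] [313.2 312.5] top crop [619.2 159.9]
ringbot [222.5 127.3] [315.2 343.7] top crop [613.9 162.5]
ringout [227.5 123.1] [344.9 318.9] top crop [586.3 165.9]
chTop [222.9 101.9] [317.2 191.2] top crop [627.7 151.8]
chTopL [221.3 103.3] [307.6 200. ] top crop [623.5 131.2]
chTopR [224.4 100.4] [326.6 182.4] top crop [631.9 172.5]
chBotL [222.2 117.3] [313.1 283.9] top crop [609.6 139. ]
chBotR [225.3 114.3] [331.5 265.6] top crop [617.6 178.7]
plTL [211.  103.7] [246.1 202.3] top crop [666.6  91.2]
plTR [219.1  96.5] [294.8 159. ] top crop [687.8 194.5]
plBL [212.6 121.8] [255.3 310.5] top crop [646.7 103.2]
plBR [220.3 114.2] [302.1 264.9] top crop [666.8 201.4]
```

Run:
```python
from h import *
np.set_printoptions(precision=4,suppress=True)
a=capture("scene");b=capture("top")
n=np.array([-.174,.985,0]);H=np.array([.516,-.2745,.232]);ey=np.array([.985,.174,0])
S=lambda x,y:(170+x/6,70+y/6)
T=lambda x,y:(285+(x-480)/6,180+y/6)
for k,s,t in[("ring",S(332,368),T(595,168)),("ring2",S(332,368),T(600,168)),("cheektopR",S(326,240),T(645,172)),("cheek2",S(265,250),T(655,140))]:
    P,e=tri(a,s,b,t);print(k,P,e,"n,y,h",n@(P-H),ey@(P-H),P[2]-.232)
i=a["frame"][70:170,170:250];j=b["frame"][180:230,285:335]
L=cv2.resize(i[20:75,35:65],None,fx=13,fy=13,interpolation=cv2.INTER_LANCZOS4)[:590,:390]
M=cv2.resize(j[10:40,10:40],None,fx=13,fy=13,interpolation=cv2.INTER_LANCZOS4)
c=np.zeros((600,790,3),np.uint8);c[:L.shape[0],:L.shape[1]]=L;c[:390,395:785]=M
c=cv2.convertScaleAbs(c,alpha=1.5,beta=-60);cv2.imwrite("pics/z1.png",c[:,:,::-1])
```

```text
ring [ 0.4956 -0.2532  0.3029] 4.9987310243696836e-05 n,y,h 0.024505280498656395 -0.016374182240385147 0.07094383187930128
ring2 [ 0.4952 -0.2546  0.3025] 0.001676996018574139 n,y,h 0.02320514335262033 -0.0170451065312115 0.07045885442617791
cheektopR [ 0.4884 -0.2622  0.3527] 0.0070124785785486065 n,y,h 0.01692815321157879 -0.025045753235156128 0.1206997061961089
cheek2 [ 0.5043 -0.2718  0.3517] 0.005026675382458094 n,y,h 0.004700387852539751 -0.011067703449032731 0.1196606865340146
```

View pics/z1.png

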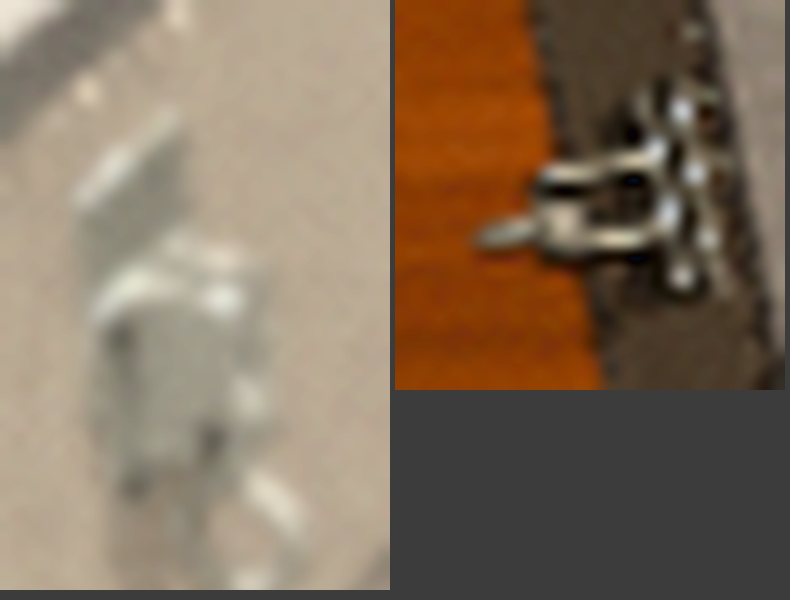

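>>> apply_moves(
  rows=[0,0,0.09,0,0.5,0,0,0,0,0.175,0,1,0,0,0,0,0.175,0,1,0,0],
)

```text
time: 2.75
tool_pos: [0.1725, -0.4164, 0.2003]
tool_rot: [-3.037, -0.785, -0.001]
force: [0.0, -0.2, -1.2]
grip_width: 0.0853
grip_force: 0.0
```

>>> apply_moves(
  rows=[0,0,0.09,0.1,0.5,0,0,0,0,0.175,0.2,1,0,0,0,0,0.175,0.2,1,0,0],
)

```text
time: 3.05
tool_pos: [0.1929, -0.318, 0.2009]
tool_rot: [-2.956, -1.062, -0.001]
force: [1.2, 0.8, 0.4]
grip_width: 0.0857
grip_force: 0.0
```

>>> apply_moves(
  rows=[0,0,0.09,0.2,0.5,0,0,0,0,0.175,0.4,1,0,0,0,0,0.175,0.4,1,0,0],
)

```text
time: 3.35
tool_pos: [0.2331, -0.2191, 0.2009]
tool_rot: [2.847, 1.329, 0.001]
force: [-0.8, -0.2, 0.1]
grip_width: 0.0858
grip_force: 0.0
```

>>> apply_moves(
  rows=[0,0,0.09,0.4,0.5,0,0,0,0,0.175,0.8,1,0,0,0,0,0.175,0.8,1,0,0],
)

```text
time: 3.65
tool_pos: [0.314, -0.121, 0.2011]
tool_rot: [2.714, 1.58, 0.001]
force: [0.2, 0.0, 0.4]
grip_width: 0.0856
grip_force: 0.0
```

>>> apply_moves(
  rows=[0,0,0.09,0.45,0.5,0,0,0,0,0.175,0.9,1,0,0,0,0,0.175,0.9,1,0,0],
)

```text
time: 3.95
tool_pos: [0.4047, -0.0206, 0.2009]
tool_rot: [2.558, 1.822, 0.001]
force: [0.5, -0.1, 0.2]
grip_width: 0.0855
grip_force: 0.0
```

>>> apply_moves(
  rows=[0,0,0.09,0.5,0.5,0,0,0,0,0.175,1,1,0,0,0,0,0.175,1,1,0,0],
)

```text
time: 4.25
tool_pos: [0.5048, 0.0794, 0.2006]
tool_rot: [2.381, 2.048, 0.001]
force: [-0.3, -0.6, 1.1]
grip_width: 0.0858
grip_force: 0.0
```

>>> apply_moves(
  rows=[0,0,0.09,0.34,0.28,0,0,0,0,0.172,0.68,0.56,0,0,0,0,0.172,0.68,0.56,0,0,0,0,0.172,0.68,0.56,0,0],
)

```text
time: 4.65
tool_pos: [0.5712, 0.1337, 0.1998]
tool_rot: [-2.191, -2.251, 0.001]
force: [0.2, -0.7, 1.1]
grip_width: 0.0857
grip_force: 0.0
```

Run:
```python
from h import *
np.set_printoptions(precision=4,suppress=True)
o=observe();print(o["time"],o["tool_pos"],o["force"],o["q"]);print(cv2.Rodrigues(np.array(o["tool_rot"]))[0])
a=capture("scene");b=capture("top")
for n in["pole","prong"]:
    for c,l in((a,"s"),(b,"t")):
        p,s=lm(c,n)
        if p is not None: print(n,l,p,round(s,2),onz(c,p,.0735))
```

```text
4.65 [0.5712 0.1337 0.1998] [ 0.2372 -0.7298  1.0804] [ 0.0284  0.4466  1.1922 -0.0003  1.5037  0.0013]
[[-0.0271  0.9996 -0.0009]
 [ 0.9996  0.0271 -0.0003]
 [-0.0003 -0.0009 -1.    ]]
pole s [370.3808 299.0976] 0.91 [0.5872 0.1721 0.0735]
pole t [159.7952 189.504 ] 0.69 [0.5728 0.163  0.0735]
prong s [272.7936 257.3952] 0.67 [ 0.5961 -0.0599  0.0735]
prong t [227.1744 185.5872] 0.9 [ 0.5841 -0.048   0.0735]
```

>>> apply_moves(
  rows=[0,0,0,0,0,-0.4,0,0,0,0,0,0,-0.8,0,0,0,0,0,0,-1,0],
)

```text
time: 5.25
tool_pos: [0.5688, 0.1332, 0.098]
tool_rot: [-2.19, -2.249, 0.004]
force: [0.6, 0.2, 0.2]
grip_width: 0.0856
grip_force: 0.0
```

>>> apply_moves(
  rows=[0,0,0,-0.01,0,-0.2,0,0,0,0,-0.01,0,-0.4,0,0,0,0,-0.01,0,-0.45,0,0,0,0,-0.01,0,-0.45,0.3,0,0,0,-0.01,0,-0.45,0.7,0,0,0,-0.01,0,-0.45,1,0,0,0,-0.01,0,-0.45,1,0,0,0,-0.01,0,-0.45,1,0,0,0,-0.01,0,-0.45,1,0,0,0,-0.01,0,-0.45,1,0,0,0,-0.01,0,-0.45,1],
)

```text
time: 6.35
tool_pos: [0.5694, 0.1337, 0.0557]
tool_rot: [2.19, 2.252, 0.0]
force: [1.0, -0.1, 0.4]
grip_width: 0.0004
grip_force: 0.0
```

Run:
```python
from h import *
a=capture("scene");b=capture("top")
A=cv2.resize(a["frame"][200:384,250:490],None,fx=2.5,fy=2.5,interpolation=cv2.INTER_CUBIC)[:,:600]
cv2.imwrite("pics/g1.png",A[:,:,::-1]); print(proj(a,observe()["tool_pos"]),observe()["tool_pos"])
```

```text
[[354.42909076 290.14107695]] [0.56936393 0.13372628 0.05569938]
```

View pics/g1.png

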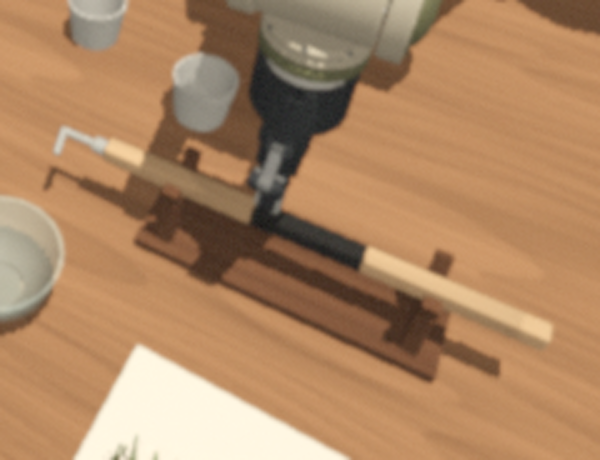

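Run:
```python
from h import *
np.set_printoptions(precision=4,suppress=True)
a=capture("scene");b=capture("top")
B=cv2.resize(b["frame"][160:220,85:245],None,fx=5,fy=5,interpolation=cv2.INTER_CUBIC)
cv2.imwrite("pics/g2.png",B[:,:,::-1]); print((proj(b,observe()["tool_pos"])-[85,160])*5)
```

```text
[[426.6854 156.1192]]
```

View pics/g2.png

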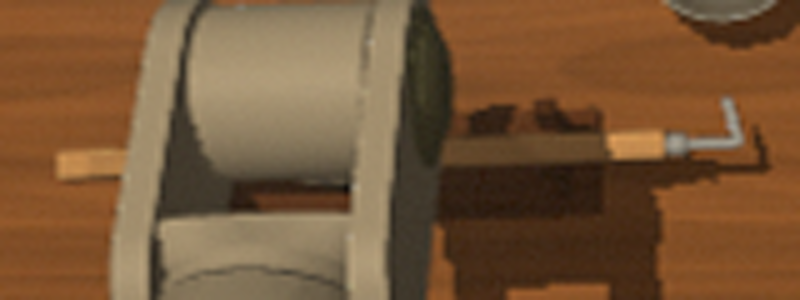

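Run:
```python
from h import *
np.set_printoptions(precision=4,suppress=True)
a=capture("scene");b=capture("top")
S=lambda x,y:(250+x/2.5,200+y/2.5)
T=lambda x,y:(85+x/5,160+y/5)
for k,s,t in[("hookend",S(107,151),T(663,144)),("tail",S(549,332),T(57,165)),("corner",S(62,129),T(738,143)),("tip",S(57,152),T(728,100))]:
    P,e=tri(a,s,b,t);print(k,P,e)
print(onz(b,T(427,153.5),.0825))
for g in(a,b):
  for n in("pole","prong"): 
    p,s=lm(g,n); print(n,p,s)
```

```text
hookend [ 0.5749 -0.0176  0.0676] 0.00010111613744275138
tail [0.5625 0.3605 0.0759] 0.0007115113848633557
corner [ 0.5752 -0.0654  0.0703] 0.0012928020661596338
tip [ 0.602  -0.0575  0.0688] 0.002095909943062826
[0.5678 0.1277 0.0825]
pole [372.3776 295.488 ] 0.93
prong [270.592  257.5104] 0.67
pole [308.2752 202.2912] 0.21
prong [226.304  181.7088] 0.96
```

>>> apply_moves(
  rows=[0,0,0,0,0,0.1,1,0,0,0,0,0,0.2,1,0,0,0,0,0,0.3,1,0,0,0,0,0,0.3,1],
)

```text
time: 7.25
tool_pos: [0.5703, 0.1338, 0.0878]
tool_rot: [2.189, 2.25, 0.004]
force: [0.3, 0.3, -0.0]
grip_width: -0.0
grip_force: 0.0
```

Run:
```python
from h import *
o=observe();print(o["grip_width"],o["grip_force"],o["force"],o["tool_pos"],o["joint_efforts"])
a=capture("scene")
for n in("pole","prong"): print(n,lm(a,n))
A=cv2.resize(a["frame"][200:384,250:490],None,fx=2.5,fy=2.5,interpolation=cv2.INTER_CUBIC)[:,:600]
cv2.imwrite("pics/g3.png",A[:,:,::-1])
```

```text
-2.592580506372026e-05 0.0 [ 0.32392762  0.34223086 -0.0145793 ] [0.57032444 0.13379737 0.08779869] [-8.04222393e-03 -5.03569579e+01 -2.03203279e+01 -1.85183155e-03
  2.52606785e-01  5.06994809e-05]
pole (array([371.4048, 296.2176]), 0.78)
prong (array([271.8208, 257.8176]), 0.92)
```

View pics/g3.png

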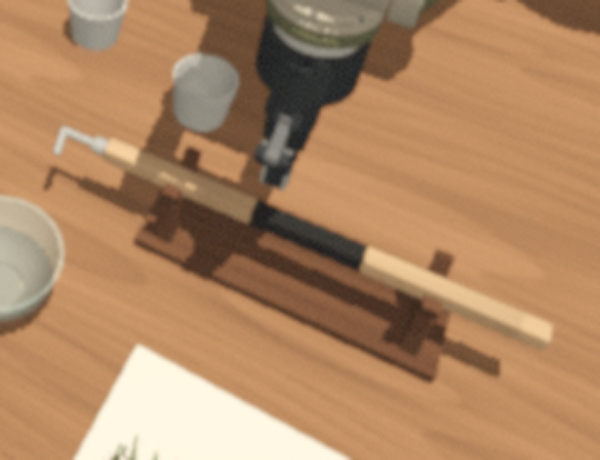

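Run:
```python
from h import *
np.set_printoptions(precision=1,suppress=True)
a=capture("scene")
for P in [(.570,.1338,.0878),(.55,.1338,.0878),(.53,.1338,.0878),(.57,.1338,.1068),(.569,.134,.0735),(.569,.134,.0825),(.53,.134,.0557)]: print(P,(proj(a,P)[0]-[250,200])*2.5)
```

```text
(0.57, 0.1338, 0.0878) [267.2 203.4]
(0.55, 0.1338, 0.0878) [275.1 187.5]
(0.53, 0.1338, 0.0878) [282.6 172.1]
(0.57, 0.1338, 0.1068) [271.2 189.5]
(0.569, 0.134, 0.0735) [265.  212.9]
(0.569, 0.134, 0.0825) [266.8 206.5]
(0.53, 0.134, 0.0557) [276.3 194.7]
```

>>> apply_moves(
  rows=[0,0,0,0,0,0.2,0,0,0,0,0,0,0.2,0,0,0,0,0,0,0.2,0,0,0,0,0,0,0.2,0,0,0,0,0,0,0.2,0,0,0,0,0,0,0.2,0,0,0,0,0,0,0.2,0,0,0,0,0,0,0.2,0],
)

```text
time: 8.25
tool_pos: [0.5693, 0.1337, 0.1056]
tool_rot: [-2.19, -2.252, 0.0]
force: [-0.8, 0.2, 0.3]
grip_width: 0.0854
grip_force: 0.0
```

Run:
```python
from h import *
o=observe();print(o["grip_width"],o["tool_pos"])
a=capture("scene")
A=cv2.resize(a["frame"][200:330,300:420],None,fx=4.5,fy=4.5,interpolation=cv2.INTER_CUBIC)
cv2.imwrite("pics/g4.png",A[:,:,::-1])
p=np.array(o["tool_pos"])
for d in [(0,0,0),(.04,0,.013),(-.04,0,.013),(.057,0,.013)]: print((proj(a,p+d)[0]-[300,200])*4.5)
```

```text
0.08537007303778231 [0.56934976 0.13370692 0.10560292]
[262.91940664 341.75092462]
[237.88540611 384.61833168]
[295.82277014 267.92808447]
[224.4866535  411.60443608]
```

View pics/g4.png

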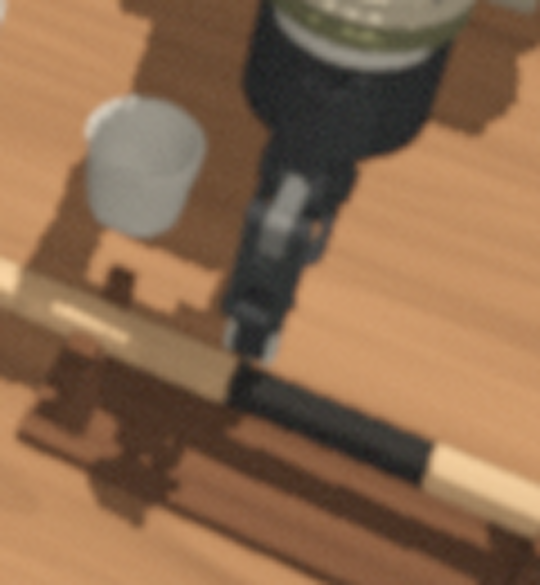

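>>> apply_moves(
  rows=[0,0,0,0,0,-0.2,0,0,0,0,0,0,-0.4,0,0,0,0,0,0,-0.5,0,0,0,0,0,0,-0.6,0,0,0,0,0,0,-0.65,0,0,0,0,0,0,-0.7,0,0,0,0,0,0,-0.7,0],
)

```text
time: 9.0
tool_pos: [0.5693, 0.1337, 0.0355]
tool_rot: [-2.19, -2.252, 0.0]
force: [0.2, -0.2, 0.3]
grip_width: 0.0852
grip_force: 0.0
```

>>> apply_moves(
  rows=[0,0,0,0,0,0,0.2,0,0,0,0,0,0,0.4,0,0,0,0,0,0,0.6,0,0,0,0,0,0,0.7,0,0,0,0,0,0,0.8,0,0,0,0,0,0,0.9,0,0,0,0,0,0,1,0,0,0,0,0,0,1],
)

```text
time: 9.8
tool_pos: [0.5698, 0.1337, 0.0363]
tool_rot: [2.19, 2.251, 0.002]
force: [0.1, -0.0, 5.4]
grip_width: 0.0164
grip_force: 59.4
```

>>> apply_moves(
  rows=[0,0,0,0,0,0,0.3,0,0,0,0,0,0,0.3,0,0,0,0,0,0,0.3,0,0,0,0,0,-0.04,0.3,0,0,0,0,0,-0.07,0.3,0,0,0,0,0,-0.07,0.6,0,0,0,0,0,-0.07,0.7,0,0,0,0,0,-0.07,0.8,0,0,0,0,0,-0.07,0.9,0,0,0,0,0,-0.07,1,0,0,0,0,0,-0.07,1,0,0,0,0,0,-0.07,1],
)

```text
time: 11.0
tool_pos: [0.5695, 0.1337, 0.0289]
tool_rot: [2.19, 2.252, 0.001]
force: [-0.6, -0.1, 3.0]
grip_width: 0.0169
grip_force: 59.2
```

>>> apply_moves(
  rows=[0,0,0,0,0,0.1,1,0,0,0,0,0,0.2,1,0,0,0,0,0,0.4,1,0,0,0,0,0,0.6,1,0,0,0,0,0,0.8,1,0,0,0,0,0,1,1],
)

```text
time: 11.6
tool_pos: [0.5692, 0.1337, 0.1302]
tool_rot: [2.19, 2.252, 0.0]
force: [0.5, 0.4, -1.9]
grip_width: 0.0169
grip_force: 58.8
```

>>> apply_moves(
  rows=[0,0,0,0,0,0.2,1,0,0,0,-0.05,0,0.4,1,0,0,0,-0.1,0,0.6,1,0,0,0,-0.15,0,0.8,1,0,0,0,-0.2,0,1,1],
)

```text
time: 12.1
tool_pos: [0.5488, 0.1337, 0.2302]
tool_rot: [2.19, 2.252, 0.0]
force: [0.3, -0.1, -2.3]
grip_width: 0.0174
grip_force: 58.8
```

>>> apply_moves(
  rows=[0,0,0.02,-0.2,-0.14,0.06,1,0,0,0.04,-0.4,-0.28,0.12,1,0,0,0.06,-0.6,-0.42,0.18,1,0,0,0.07,-0.8,-0.56,0.24,1,0,0,0.08,-1,-0.7,0.3,1],
)

```text
time: 12.6
tool_pos: [0.4482, 0.0633, 0.2596]
tool_rot: [2.093, 2.342, 0.0]
force: [0.5, 0.3, -1.5]
grip_width: 0.017
grip_force: 59.0
```

>>> apply_moves(
  rows=[0,0,0.02,-0.16,-0.2,0,1,0,0,0.04,-0.32,-0.4,0,1,0,0,0.055,-0.465,-0.54,0,1,0,0,0.055,-0.465,-0.54,0,1,0,0,0.055,-0.465,-0.54,0,1,0,0,0.055,-0.465,-0.54,0,1],
)

```text
time: 13.2
tool_pos: [0.4032, 0.0101, 0.259]
tool_rot: [2.025, 2.401, 0.001]
force: [0.5, 0.6, -1.6]
grip_width: 0.0171
grip_force: 59.0
```

Run:
```python
from h import *
np.set_printoptions(precision=4,suppress=True)
o=observe();print(o["time"],o["tool_pos"],o["force"],o["ft_torque"],o["grip_width"],o["q"])
a=capture("scene");b=capture("top")
p,s=lm(a,"prong");q,t=lm(b,"prong");print(p,s,q,t,*tri(a,p,b,q))
p,s=lm(a,"pole");q,t=lm(b,"pole");print(p,s,q,t)
E=np.array([.450,-.180,.303]);e1=proj(a,E)[0];e2=proj(b,E)[0];print("exp",e1,e2)
def cr(c,x0,y0,w,h,s): return cv2.resize(c["frame"][y0:y0+h,x0:x0+w,::-1],None,fx=s,fy=s,interpolation=cv2.INTER_CUBIC)
A=cr(a,190,85,80,100,6);B=cr(b,255,190,64,60,5)
c=np.zeros((600,800,3),np.uint8);c[:,:480]=A;c[:300,480:]=B;cv2.imwrite("pics/p1.png",c)
```

```text
13.2 [0.4032 0.0101 0.259 ] [ 0.5066  0.6221 -1.6389] [-0.0954  0.0323  0.0259] 0.017081289797226305 [-0.2707  0.0743  1.5414  0.0002  1.5254 -0.44  ]
[261.6832 130.7136] 0.76 [273.5104 224.9088] 0.8 [ 0.4546 -0.1772  0.3075] 0.002069252629787531
[364.8    152.2176] 0.67 None 0
exp [262.0795 131.3068] [274.925  226.6065]
```

View pics/p1.png

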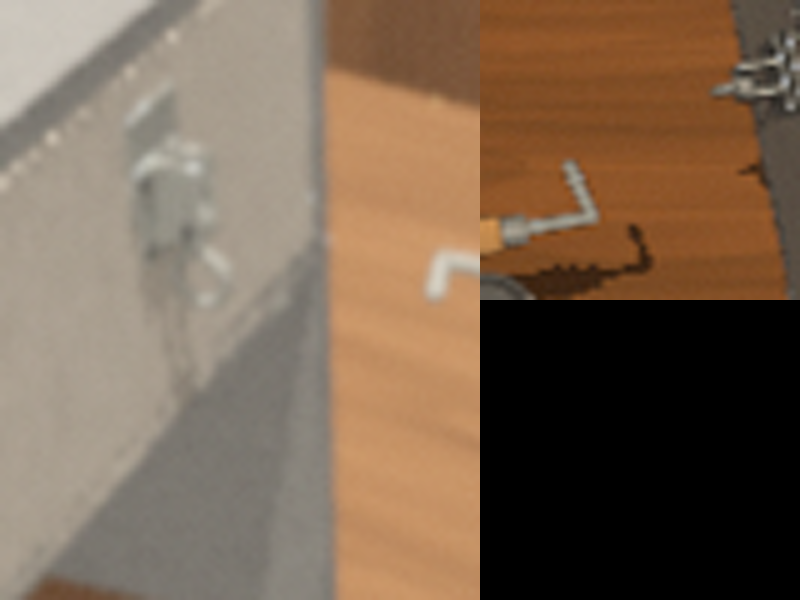

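The ring hangs at scene (225,131) and top (302–307,208). The prong is at scene (263,131) and top (276,228). I'll triangulate both with the same calibration.

Run:
```python
from h import *
np.set_printoptions(precision=4,suppress=True)
a=capture("scene");b=capture("top")
n=np.array([-.174,.985,0]);ey=np.array([.985,.174,0]);H=np.array([.516,-.2745,.232])
S=lambda x,y:(190+x/6,85+y/6)
T=lambda x,y:(255+(x-480)/5,190+y/5)
def t(k,s,q):
    P,e=tri(a,s,b,q);print(k,P,"err",round(e,4));return P
Pm=t("prong mid",S(437,277),T(583,190));c=t("corner",S(446,260),T(595,215));tp=t("tip",S(432,297),T(570,165))
for col in (306,307.5):
    R=t("ring",(225.3,130.9),(col,207.4));print(" n,y,h",n@(R-H),ey@(R-H),R[2]-.232, "outer proj top",proj(b,R+.0135*n),"prong-ring in n,y",n@(Pm-R),ey@(Pm-R),Pm[2]-R[2])
# line fit of front top edge for yaw: subpixel edges in top image
g=cv2.cvtColor(b["frame"],cv2.COLOR_RGB2GRAY).astype(float);pts=[]
for y in range(135,265,3):
    x0=305+(y-120)*32/157; xs=np.arange(int(x0)-8,int(x0)+9); d=np.diff(cv2.GaussianBlur(g,(0,0),.8)[y,xs[0]:xs[-1]+1]); pts.append(onz(b,(xs[0]+d.argmax()+.5,y),.41)[:2])
pts=np.array(pts,np.float32);v=cv2.fitLine(pts,cv2.DIST_HUBER,0,.001,.001).ravel();print("edge dir",v,np.degrees(np.arctan2(v[1],v[0])), "face n.p", n[:2]@v[2:], "H",n@H)
```

```text
prong mid [ 0.4462 -0.1811  0.3013] err 0.0015
corner [ 0.4334 -0.1858  0.3015] err 0.0037
tip [ 0.4588 -0.1753  0.3003] err 0.0007
ring [ 0.4959 -0.2558  0.3038] err 0.0043
 n,y,h 0.0219525955959561 -0.016586100143868823 0.07182126916501827 outer proj top [[299.9119 208.8414]] prong-ring in n,y 0.08222460734130087 -0.035867222556712576 -0.002494311405383809
ring [ 0.4951 -0.2583  0.303 ] err 0.0075
 n,y,h 0.01962156426664446 -0.01778480070501809 0.07098101258409648 outer proj top [[300.8815 209.1726]] prong-ring in n,y 0.0845556386706125 -0.03466852199556331 -0.0016540548244620146
edge dir [ 0.9848  0.1738  0.5027 -0.2744] 10.010158 face n.p -0.35772621631622314 H -0.3601665
```

>>> apply_moves(
  rows=[0,0,0,0.03,-0.17,0.03,1,0,0,0,0.06,-0.34,0.03,1,0,0,0,0.09,-0.5,0.03,1,0,0,0,0.115,-0.65,0.03,1,0,0,0,0.135,-0.76,0.03,1,0,0,0,0.145,-0.82,0.03,1,0,0,0,0.145,-0.82,0.03,1,0,0,0,0.145,-0.82,0.03,1],
)

```text
time: 14.4
tool_pos: [0.4173, -0.0719, 0.2617]
tool_rot: [-2.026, -2.401, -0.0]
force: [-0.5, -0.2, -2.3]
grip_width: 0.0167
grip_force: 59.0
```

Run:
```python
from h import *
np.set_printoptions(precision=4,suppress=True)
o=observe();print(o["time"],o["tool_pos"],o["force"])
a=capture("scene");b=capture("top")
p,s=lm(a,"prong");q,t=lm(b,"prong");print(p,s,q,t)
if p is not None and q is not None:print(*tri(a,p,b,q))
R=np.array([.516,-.2745,.232])+.0205*np.array([-.174,.985,0])-.016*np.array([.985,.174,0])+[0,0,.0713];print("ring",R,proj(a,R),proj(b,R))
P=np.array([.4462,-.1811,.3013])+[.0145,-.082,.003];print("prong exp",P,proj(a,P),proj(b,P))
def cr(c,x0,y0,w,h,s): return cv2.resize(c["frame"][y0:y0+h,x0:x0+w,::-1],None,fx=s,fy=s,interpolation=cv2.INTER_CUBIC)
A=cr(a,205,100,50,60,10)[:,:480];B=cr(b,285,190,32,50,10)
c=np.zeros((600,800,3),np.uint8);c[:,:480]=A;c[:500,480:]=B;cv2.imwrite("pics/p2.png",c)
```

```text
14.4 [ 0.4173 -0.0719  0.2617] [-0.5476 -0.1507 -2.2668]
[228.608  125.4912] 0.7 [302.2848 221.6064] 0.77
[ 0.4663 -0.2547  0.3032] 0.01618511760451136
ring [ 0.4967 -0.2571  0.3033] [[223.7306 130.9562]] [[305.7461 207.5515]]
prong exp [ 0.4607 -0.2631  0.3043] [[230.397  123.6227]] [[308.5937 222.0674]]
```

View pics/p2.png

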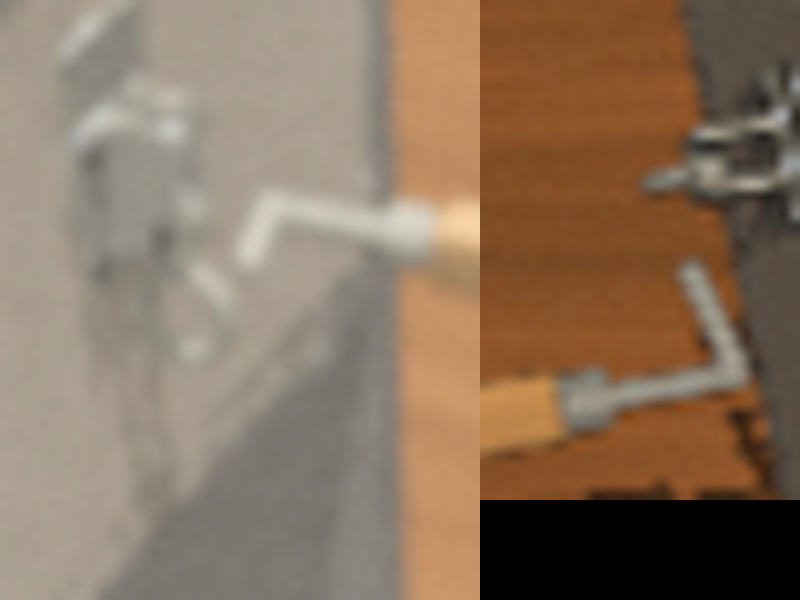

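Run:
```python
from h import *
np.set_printoptions(precision=4,suppress=True)
a=capture("scene");b=capture("top")
n=np.array([-.174,.985,0]);ey=np.array([.985,.174,0]);z=np.array([0,0,1.])
S=lambda x,y:(205+x/10,100+y/10)
T=lambda x,y:(285+(x-480)/10,190+y/10)
tip,e=tri(a,S(247,260),b,T(690,270));print("tip",tip,e)
c,e=tri(a,S(270,205),b,T(738,375));print("corner",c,e)
sc=lambda P:(proj(a,P)[0]-[205,100])*10
tc=lambda P:(proj(b,P)[0]-[285,190])*10+[480,0]
for d in(.01,.02,.025,.03): print(d,sc(tip+ey*d),tc(tip+ey*d))
g=tip+ey*.025
th=np.linspace(0,2*np.pi,9)[:-1]
print("if centred, ring pts scene",[sc(g+.0135*(np.cos(t)*n+np.sin(t)*z)).round() for t in th]);print("outer top",tc(g+.0135*n))
```

```text
tip [ 0.4731 -0.2567  0.3055] 0.00037428117234022024
corner [ 0.4472 -0.2679  0.3053] 0.000339803703910238
0.01 [228.3229 279.0757] [681.3518 230.5129]
0.02 [210.1225 298.5873] [673.3724 190.731 ]
0.025 [200.9063 308.4676] [669.3907 170.8799]
0.03 [191.6115 318.4321] [665.4143 151.0553]
if centred, ring pts scene [array([253., 319.]), array([236., 280.]), array([198., 257.]), array([162., 265.]), array([149., 298.]), array([167., 337.]), array([204., 359.]), array([240., 352.])]
outer top [615.8802 180.623 ]
```

The scene shows the prong tip at crop (247,262), just right of the hanging ring, and the top view shows it at (690,270). Correcting for the ring: 5 mm in and 1.5 mm down, then insert.

>>> apply_moves(
  rows=[0,0,0,0.01,-0.05,-0.015,1,0,0,0,0.01,-0.05,-0.015,1,0,0,0,0.05,-0.043,-0.015,1,0,0,0,0.09,-0.036,-0.015,1,0,0,0,0.13,-0.028,-0.015,1,0,0,0,0.17,-0.02,-0.015,1,0,0,0,0.2,-0.015,-0.015,1,0,0,0,0.23,-0.008,-0.015,1,0,0,0,0.26,0,-0.015,1,0,0,0,0.26,0,-0.015,1],
)

```text
time: 15.7
tool_pos: [0.4437, -0.0722, 0.2601]
tool_rot: [-2.026, -2.401, -0.0]
force: [0.6, 0.6, -2.2]
grip_width: 0.0168
grip_force: 59.0
```

Run:
```python
from h import *
np.set_printoptions(precision=4,suppress=True)
o=observe();print(o["time"],o["tool_pos"],o["force"],o["ft_torque"])
```

```text
15.7 [ 0.4437 -0.0722  0.2601] [ 0.5785  0.5829 -2.1869] [-0.0054  0.0111 -0.0086]
```

>>> apply_moves(
  rows=[0,0,0,0.05,0.01,0,1,0,0,0,0.098,0.017,0,1,0,0,0,0.098,0.017,0,1,0,0,0,0.088,0.08,0.01,1,0,0,0,0.077,0.135,0.032,1,0,0,0,0.071,0.17,0.06,1,0,0,0,0.066,0.198,0.086,1,0,0,0,0.062,0.22,0.12,1,0,0,0,0.059,0.24,0.158,1,0,0,0,0.056,0.253,0.18,1,0,0,0,0.056,0.253,0.18,1,0,0,0,0.056,0.253,0.18,1],
)

```text
time: 16.9
tool_pos: [0.449, -0.047, 0.2782]
tool_rot: [-2.026, -2.401, 0.0]
force: [0.8, -0.1, -2.6]
grip_width: 0.0165
grip_force: 59.0
```

```bash
cat >> h.py <<'E'
def st():
    np.set_printoptions(precision=4,suppress=True)
    o=observe();print(o["time"],o["tool_pos"],np.round(o["force"],2),np.round(o["ft_torque"],3))
    n=np.array([-.174,.985,0]);print("Fn",n@o["force"],"Fey",np.dot([.985,.174,0],o["force"]))
    a=capture("scene");b=capture("top")
    p,s=lm(a,"prong");q,t=lm(b,"prong");print("prong",p,s,q,t)
    if p is not None and q is not None:print(*tri(a,p,b,q))
    p,s=lm(a,"flap_top");q,t=lm(b,"flap_top");print("flap_top",p,s,q,t)
    if p is not None and q is not None:print(*tri(a,p,b,q))
    return a,b
E
python3 -c "
from h import *
st()"
```

```text
16.9 [ 0.449  -0.047   0.2782] [ 0.81 -0.08 -2.63] [-0.022  0.003 -0.008]
Fn -0.21933091381449119 Fey 0.7879140125069204
prong [228.3008 127.7184] 0.66 [295.424  206.5152] 0.74
[ 0.5008 -0.2338  0.3199] 0.010239550829555018
flap_top [211.3024 100.608 ] 0.6 [317.9008 195.4176] 0.72
[ 0.5173 -0.2716  0.3844] 0.0026828909020319884
```

>>> apply_moves(
  rows=[0,0,0,-0.003,0.015,0,1,0,0,0,-0.005,0.03,0,1,0,0,0,-0.007,0.04,0,1,0,0,0,-0.009,0.05,0,1,0,0,0,-0.009,0.05,0,1],
)

```text
time: 17.7
tool_pos: [0.4482, -0.042, 0.2783]
tool_rot: [2.025, 2.401, -0.0]
force: [0.8, -2.2, -1.8]
grip_width: 0.0168
grip_force: 59.1
```

>>> apply_moves(
  rows=[0,0,0,-0.002,0.01,0,1,0,0,0,-0.003,0.02,0,1,0,0,0,-0.005,0.03,0,1,0,0,0,-0.005,0.03,0,1],
)

```text
time: 18.1
tool_pos: [0.4481, -0.0399, 0.2785]
tool_rot: [2.025, 2.398, -0.001]
force: [0.7, -5.6, -1.7]
grip_width: 0.0174
grip_force: 59.1
```

>>> apply_moves(
  rows=[0,0,0,-0.001,0.008,0,1,0,0,0,-0.002,0.016,-0.002,1,0,0,0,-0.003,0.023,-0.004,1,0,0,0,-0.005,0.03,-0.006,1,0,0,0,-0.005,0.03,-0.006,1],
)

```text
time: 18.6
tool_pos: [0.4482, -0.0384, 0.2782]
tool_rot: [2.024, 2.395, -0.004]
force: [2.9, -15.2, 0.1]
grip_width: 0.0167
grip_force: 59.1
```

>>> apply_moves(
  rows=[0,0,0,-0.001,0.008,-0.001,1,0,0,0,-0.002,0.016,-0.002,1,0,0,0,-0.003,0.023,-0.004,1,0,0,0,-0.005,0.03,-0.006,1,0,0,0,-0.005,0.03,-0.006,1],
)

```text
time: 19.1
tool_pos: [0.4469, -0.0334, 0.2772]
tool_rot: [2.026, 2.4, -0.001]
force: [1.4, -3.8, -0.5]
grip_width: 0.0168
grip_force: 59.1
```

```bash
cat > traj.py <<'E'
import numpy as np
def P(th,r=.095,w=.018,L=.029):
    f=np.radians(12+68*th/90);t=np.radians(th)
    return np.array([r*np.sin(t)+w*np.cos(t)+L*np.cos(f), r*np.cos(t)-w*np.sin(t)-L*np.sin(f)])
T0=np.array([.4482,-.0427,.2782])
def T(th):
    d=P(th)-P(0);return T0+[-.174*d[0],.985*d[0],d[1]]
E
python3 -c "
from traj import *
np.set_printoptions(precision=4,suppress=True)
prev=None
for th in range(6,94,3): print(th,T(th), (T(th)-T(th//12*12 if th%12 else th-12))*10)
"
```

```text
6 [ 0.4466 -0.0336  0.2736] [-0.0161  0.0913 -0.0463]
9 [ 0.4458 -0.0292  0.2709] [-0.0239  0.1352 -0.073 ]
12 [ 0.4451 -0.0249  0.268 ] [-0.0314  0.1778 -0.1021]
15 [ 0.4443 -0.0208  0.2648] [-0.0073  0.0412 -0.0314]
18 [ 0.4436 -0.0168  0.2615] [-0.0143  0.0809 -0.065 ]
21 [ 0.443  -0.013   0.2579] [-0.021   0.1189 -0.1007]
24 [ 0.4423 -0.0094  0.2541] [-0.0274  0.1551 -0.1385]
27 [ 0.4417 -0.006   0.2502] [-0.0061  0.0344 -0.0397]
30 [ 0.4411 -0.0027  0.246 ] [-0.0118  0.0667 -0.0813]
33 [0.4406 0.0003 0.2417] [-0.0171  0.097  -0.1246]
36 [0.4401 0.0031 0.2372] [-0.0221  0.1252 -0.1696]
39 [0.4396 0.0057 0.2325] [-0.0046  0.0259 -0.0465]
42 [0.4392 0.0081 0.2277] [-0.0087  0.0495 -0.0944]
45 [0.4389 0.0102 0.2228] [-0.0125  0.0707 -0.1436]
48 [0.4385 0.012  0.2178] [-0.0158  0.0894 -0.194 ]
51 [0.4382 0.0137 0.2126] [-0.0029  0.0162 -0.0514]
54 [0.438  0.015  0.2074] [-0.0053  0.0298 -0.1037]
57 [0.4378 0.0161 0.2021] [-0.0072  0.0407 -0.1568]
60 [0.4377 0.017  0.1967] [-0.0087  0.049  -0.2105]
63 [0.4376 0.0175 0.1913] [-0.001   0.0056 -0.0542]
66 [0.4375 0.0178 0.1859] [-0.0015  0.0084 -0.1088]
69 [0.4375 0.0178 0.1804] [-0.0015  0.0085 -0.1635]
72 [0.4376 0.0175 0.1749] [-0.001   0.0059 -0.2184]
75 [0.4377 0.017  0.1694] [ 0.001  -0.0054 -0.0547]
78 [0.4378 0.0162 0.164 ] [ 0.0024 -0.0136 -0.1093]
81 [0.438  0.0151 0.1586] [ 0.0043 -0.0246 -0.1634]
84 [0.4382 0.0137 0.1532] [ 0.0068 -0.0383 -0.2171]
87 [0.4385 0.0121 0.1479] [ 0.0029 -0.0164 -0.053 ]
90 [0.4389 0.0102 0.1427] [ 0.0063 -0.0355 -0.1052]
93 [0.4392 0.008  0.1375] [ 0.0101 -0.0572 -0.1564]
```

>>> apply_moves(
  rows=[0,0,0,-0.004,0.02,-0.02,1,0,0,0,-0.008,0.03,-0.045,1,0,0,0,-0.011,0.042,-0.063,1,0,0,0,-0.015,0.063,-0.078,1,0,0,0,-0.018,0.085,-0.092,1,0,0,0,-0.022,0.106,-0.108,1,0,0,0,-0.026,0.126,-0.124,1,0,0,0,-0.03,0.146,-0.141,1,0,0,0,-0.033,0.166,-0.157,1,0,0,0,-0.036,0.185,-0.175,1,0,0,0,-0.039,0.204,-0.193,1,0,0,0,-0.043,0.222,-0.212,1,0,0,0,-0.046,0.24,-0.231,1],
)

```text
time: 20.4
tool_pos: [0.4419, -0.0088, 0.2538]
tool_rot: [-2.026, -2.401, 0.0]
force: [2.0, -2.5, -0.8]
grip_width: 0.0168
grip_force: 59.3
```

```bash
python3 -c "
from h import *
st()"
```

```text
20.4 [ 0.4419 -0.0088  0.2538] [ 2.04 -2.47 -0.84] [-0.789 -0.365  0.147]
Fn -2.792795590480401 Fey 1.5815824684785842
prong [244.5824 143.3856] 0.82 [276.3776 208.3968] 0.62
[ 0.4989 -0.1903  0.2914] 0.01199693294526033
flap_top [234.1888 110.208 ] 0.73 [293.9904 201.9072] 0.57
[ 0.5045 -0.2195  0.3696] 0.001209510836120711
```

>>> apply_moves(
  rows=[0,0,0,-0.003,0.017,-0.02,1,0,0,0,-0.006,0.034,-0.04,1,0,0,0,-0.009,0.05,-0.06,1,0,0,0,-0.012,0.067,-0.081,1,0,0,0,-0.015,0.082,-0.103,1,0,0,0,-0.017,0.097,-0.125,1,0,0,0,-0.02,0.111,-0.147,1,0,0,0,-0.022,0.125,-0.17,1,0,0,0,-0.025,0.138,-0.193,1,0,0,0,-0.027,0.151,-0.217,1,0,0,0,-0.029,0.163,-0.24,1,0,0,0,-0.031,0.175,-0.264,1,0,0,0,-0.033,0.186,-0.288,1,0,0,0,-0.035,0.196,-0.313,1,0,0,0,-0.037,0.205,-0.338,1,0,0,0,-0.038,0.214,-0.364,1],
)

```text
time: 22.3
tool_pos: [0.4381, 0.0125, 0.2173]
tool_rot: [-2.026, -2.401, 0.0]
force: [1.4, -1.2, -1.2]
grip_width: 0.017
grip_force: 59.3
```

```bash
python3 -c "
from h import *
st()"
```

```text
22.3 [0.4381 0.0125 0.2173] [ 1.43 -1.19 -1.19] [-0.591 -0.219  0.143]
Fn -1.4217497828287868 Fey 1.1971916868924024
prong [253.3888 155.4816] 0.82 [268.0832 214.1184] 0.8
[ 0.4872 -0.1723  0.2581] 0.014915125643603271
flap_top [261.888 129.216] 0.71 [267.3152 205.7856] 0.68
[ 0.497  -0.1568  0.3382] 0.00732735523431764
```

>>> apply_moves(
  rows=[0,0,0,-0.002,0.008,-0.025,1,0,0,0,-0.003,0.016,-0.051,1,0,0,0,-0.004,0.023,-0.078,1,0,0,0,-0.005,0.03,-0.104,1,0,0,0,-0.006,0.036,-0.13,1,0,0,0,-0.007,0.041,-0.157,1,0,0,0,-0.008,0.045,-0.184,1,0,0,0,-0.009,0.049,-0.211,1,0,0,0,-0.01,0.052,-0.238,1,0,0,0,-0.01,0.055,-0.265,1,0,0,0,-0.01,0.056,-0.292,1,0,0,0,-0.01,0.057,-0.319,1,0,0,0,-0.01,0.057,-0.347,1,0,0,0,-0.01,0.057,-0.374,1,0,0,0,-0.01,0.056,-0.4,1,0,0,0,-0.01,0.055,-0.429,1],
)

```text
time: 24.2
tool_pos: [0.4372, 0.0179, 0.1744]
tool_rot: [-2.026, -2.401, -0.0]
force: [0.2, -0.5, -0.1]
grip_width: 0.0169
grip_force: 59.2
```

```bash
python3 -c "
from h import *
st()"
```

```text
24.2 [0.4372 0.0179 0.1744] [ 0.18 -0.49 -0.09] [-0.308 -0.181  0.08 ]
Fn -0.5105926812341202 Fey 0.09726286124755419
prong [256.     168.4992] 0.66 None 0
flap_top [274.7904 156.2112] 0.74 [252.5184 210.0864] 0.64
[ 0.4919 -0.1234  0.2767] 0.004159520884254078
```

>>> apply_moves(
  rows=[0,0,0,0,-0.003,-0.027,1,0,0,0,0.001,-0.005,-0.055,1,0,0,0,0.001,-0.01,-0.082,1,0,0,0,0.002,-0.014,-0.109,1,0,0,0,0.003,-0.019,-0.136,1,0,0,0,0.004,-0.025,-0.163,1,0,0,0,0.005,-0.031,-0.19,1,0,0,0,0.007,-0.038,-0.217,1,0,0,0,0.008,-0.044,-0.235,1,0,0,0,0.009,-0.049,-0.253,1,0,0,0,0.01,-0.054,-0.27,1,0,0,0,0.01,-0.054,-0.27,1],
)

```text
time: 25.7
tool_pos: [0.4381, 0.0125, 0.1474]
tool_rot: [-2.026, -2.401, 0.0]
force: [-0.5, 0.2, -0.4]
grip_width: 0.0163
grip_force: 59.1
```

```bash
python3 -c "
from h import *
st()"
```

```text
25.7 [0.4381 0.0125 0.1474] [-0.5   0.2  -0.35] [-0.082  0.017 -0.047]
Fn 0.28143536330613944 Fey -0.4582844417592939
prong None 0 None 0
flap_top [277.6064 168.384 ] 0.63 None 0
```

>>> apply_moves(
  rows=[0,0,0,0.001,-0.005,-0.015,1,0,0,0,0.002,-0.01,-0.028,1,0,0,0,0.003,-0.015,-0.04,1,0,0,0,0.003,-0.02,-0.052,1,0,0,0,0.003,-0.02,-0.052,1],
)

```text
time: 26.5
tool_pos: [0.4384, 0.0105, 0.1422]
tool_rot: [-2.026, -2.401, 0.0]
force: [-0.2, 0.1, -1.2]
grip_width: 0.0171
grip_force: 59.1
```

>>> apply_moves(
  rows=[0,0,0,0,-0.002,-0.01,1,0,0,0,0,-0.004,-0.02,1,0,0,0,0,-0.004,-0.02,1],
)

```text
time: 26.8
tool_pos: [0.4384, 0.0101, 0.1403]
tool_rot: [-2.026, -2.401, 0.0]
force: [0.2, -0.2, -2.4]
grip_width: 0.0171
grip_force: 59.1
```

```bash
python3 -c "
from h import *
a,b=st()
n=np.array([-.174,.985,0]);H=np.array([.516,-.2720,.232])
for d in(80,85,88,90):
    t=np.radians(d);P=H+.158*(n*np.sin(t)+np.array([0,0,np.cos(t)]));print(d,P,proj(a,P),proj(b,P))
for k in range(2):
    print([(r['score'],np.array(r['position'])*[512,384]) for r in landmark_of(a,'flap_top')[:2]],[(r['score'],np.array(r['position'])*[512,384]) for r in landmark_of(b,'flap_top')[:2]])
t=np.array(observe()['tool_pos'])+[.043+.002,-.190,.0437];print('prong est',t,proj(a,t))
"
```

```text
26.8 [0.4384 0.0101 0.1403] [ 0.25 -0.19 -2.44] [-0.116 -0.039  0.016]
Fn -0.23039501683682367 Fey 0.21065701563907352
prong None 0 [163.8912 193.1904] 0.42
flap_top [276.224  173.9136] 0.95 [251.392 216.   ] 0.61
[ 0.4805 -0.1221  0.2205] 0.0010860146357170605
80 [ 0.4889 -0.1187  0.2594] [[276.0475 162.437 ]] [[249.9796 212.0718]]
85 [ 0.4886 -0.117   0.2458] [[276.5803 167.4988]] [[249.3005 212.5223]]
88 [ 0.4885 -0.1165  0.2375] [[276.6605 170.4553]] [[249.1148 212.7491]]
90 [ 0.4885 -0.1164  0.232 ] [[276.6159 172.3875]] [[249.0814 212.8824]]
[(0.95, array([276.224 , 173.9136]))] [(0.61, array([251.392, 216.   ])), (0.56, array([162.304 , 193.8048]))]
[(0.95, array([276.224 , 173.9136]))] [(0.61, array([251.392, 216.   ])), (0.56, array([162.304 , 193.8048]))]
prong est [ 0.4835 -0.1798  0.1841] [[254.7365 179.0341]]
```

>>> apply_moves(
  rows=[0,0,0,0,-0.003,-0.008,1,0,0,0,0,-0.006,-0.016,1,0,0,0,0,-0.008,-0.022,1,0,0,0,0,-0.008,-0.022,1],
)

```text
time: 27.7
tool_pos: [0.4386, 0.0092, 0.1383]
tool_rot: [2.026, 2.401, -0.0]
force: [0.0, -0.3, 0.5]
grip_width: 0.0167
grip_force: 59.3
```

>>> apply_moves(
  rows=[0,0,0,0,-0.003,-0.008,1,0,0,0,0,-0.006,-0.016,1,0,0,0,0,-0.006,-0.016,1],
)

```text
time: 28.0
tool_pos: [0.4387, 0.0086, 0.1367]
tool_rot: [2.025, 2.401, -0.0]
force: [-1.0, 0.2, 1.5]
grip_width: 0.0169
grip_force: 59.5
```

Force on the stop is rising gently; a little more to confirm it.

>>> apply_moves(
  rows=[0,0,0,0,-0.003,-0.008,1,0,0,0,0,-0.005,-0.016,1,0,0,0,0,-0.005,-0.016,1],
)

```text
time: 28.3
tool_pos: [0.4384, 0.0083, 0.1349]
tool_rot: [-2.026, -2.401, 0.0]
force: [0.8, -0.3, 0.5]
grip_width: 0.017
grip_force: 59.3
```

```bash
python3 -c "
from h import *
a,b=st()"
```

```text
28.3 [0.4384 0.0083 0.1349] [ 0.8 -0.3  0.5] [-0.395 -0.21   0.149]
Fn -0.4366467598452529 Fey 0.7312393886507909
prong None 0 None 0
flap_top [275.2    173.2992] 0.75 [250.2144 211.6992] 0.92
[ 0.4915 -0.119   0.2303] 0.0010125194832892163
```

>>> apply_moves(
  rows=[0,0,0,0,-0.003,-0.008,1,0,0,0,0,-0.005,-0.016,1,0,0,0,0,-0.007,-0.024,1,0,0,0,0,-0.007,-0.024,1],
)

```text
time: 29.0
tool_pos: [0.4385, 0.0075, 0.1326]
tool_rot: [2.026, 2.401, -0.0]
force: [0.8, 0.4, 0.5]
grip_width: 0.017
grip_force: 59.4
```

>>> apply_moves(
  rows=[0,0,0,0,-0.002,-0.008,1,0,0,0,0,-0.004,-0.016,1,0,0,0,0,-0.004,-0.016,1],
)

```text
time: 29.3
tool_pos: [0.4385, 0.0071, 0.1309]
tool_rot: [-2.026, -2.401, 0.0]
force: [1.3, 0.2, 0.9]
grip_width: 0.0167
grip_force: 59.5
```

```bash
python3 -c "
from h import *
a,b=st()"
```

```text
29.3 [0.4385 0.0071 0.1309] [1.31 0.16 0.86] [-0.564 -0.248  0.101]
Fn -0.07098482530243982 Fey 1.3169145508672033
prong None 0 None 0
flap_top [277.4016 174.1824] 0.84 [250.624 210.816] 0.64
[ 0.4923 -0.1168  0.2295] 0.00834168942577978
```

>>> apply_moves(
  rows=[0,0,0,0,0,0.02,1,0,0,0,0,0,0.035,1,0,0,0,0,0,0.05,1,0,0,0,0,0,0.05,1,0,0,0,0,0,0.05,1],
)

```text
time: 30.1
tool_pos: [0.4383, 0.0072, 0.1359]
tool_rot: [-2.026, -2.401, 0.0]
force: [-0.3, 0.1, -1.9]
grip_width: 0.0168
grip_force: 59.0
```

```bash
python3 -c "
from h import *
a,b=st()
p,s=lm(a,'pole');print(p,s)"
```

```text
30.1 [0.4383 0.0072 0.1359] [-0.28  0.12 -1.87] [-0.092  0.037 -0.054]
Fn 0.16710873496613188 Fey -0.25213484150233845
prong None 0 None 0
flap_top [277.7088 175.296 ] 0.89 [246.784  210.2016] 0.81
[ 0.4956 -0.1099  0.2306] 0.0008140451555748141
[348.5184 203.712 ] 0.9
```

>>> apply_moves(
  rows=[0,0,0,0,0,0.02,1,0,0,0,-0.04,-0.007,0.02,1,0,0,0,-0.08,-0.014,0.02,1,0,0,0,-0.12,-0.021,0.02,1,0,0,0,-0.16,-0.028,0.02,1,0,0,0,-0.16,-0.028,0.02,1],
)

```text
time: 31.05
tool_pos: [0.4219, 0.0043, 0.1381]
tool_rot: [-2.026, -2.401, 0.0]
force: [1.1, 0.6, -2.4]
grip_width: 0.0168
grip_force: 59.1
```

>>> apply_moves(
  rows=[0,0,0,-0.04,-0.007,0,1,0,0,0,-0.08,-0.014,0,1,0,0,0,-0.12,-0.021,0,1,0,0,0,-0.16,-0.028,0,1,0,0,0,-0.21,-0.037,0,1,0,0,0,-0.21,-0.037,0,1],
)

```text
time: 31.65
tool_pos: [0.4009, 0.0006, 0.138]
tool_rot: [-2.026, -2.401, 0.0]
force: [0.4, -0.5, -1.9]
grip_width: 0.0172
grip_force: 59.0
```

```bash
python3 -c "
from h import *
a,b=st()"
```

```text
31.65 [0.4009 0.0006 0.138 ] [ 0.36 -0.46 -1.89] [-0.094  0.053  0.019]
Fn -0.5118184753612203 Fey 0.2710591036747264
prong None 0 [161.9968 194.3808] 0.29
flap_top [274.8928 176.4096] 0.76 [250.88   210.0864] 0.81
[ 0.4955 -0.1193  0.2238] 0.004450135990117323
```

>>> apply_moves(
  rows=[0,0,0,-0.035,0.2,0,1,0,0,0,-0.07,0.4,0,1,0,0,0,-0.105,0.6,0,1,0,0,0,-0.14,0.8,0,1,0,0,0,-0.17,0.98,0,1,0,0,0,-0.17,0.98,0,1],
)

```text
time: 32.55
tool_pos: [0.384, 0.1, 0.138]
tool_rot: [-2.023, -2.403, -0.0]
force: [0.5, -1.0, -2.4]
grip_width: 0.0167
grip_force: 59.0
```

>>> apply_moves(
  rows=[0,0,0,0.05,0.2,0.1,1,0,0,-0.03,0.2,0.35,0.2,1,0,0,-0.06,0.4,0.35,0.3,1,0,0,-0.09,0.6,0.35,0.3,1,0,0,-0.12,0.8,0.35,0.3,1,0,0,-0.135,0.9,0.35,0.3,1],
)

```text
time: 33.15
tool_pos: [0.476, 0.1329, 0.1678]
tool_rot: [2.192, 2.25, -0.0]
force: [-0.0, 0.4, -2.0]
grip_width: 0.0165
grip_force: 59.1
```

>>> apply_moves(
  rows=[0,0,0,0.2,0,0,1,0,0,0,0.4,0,-0.05,1,0,0,0,0.6,0,-0.1,1,0,0,0,0.8,0,-0.2,1,0,0,0,0.96,0,-0.3,1,0,0,0,0.96,0,-0.3,1,0,0,0,0.96,0,-0.3,1],
)

```text
time: 33.85
tool_pos: [0.5699, 0.1333, 0.1378]
tool_rot: [-2.19, -2.251, 0.002]
force: [-0.2, -0.1, -1.7]
grip_width: 0.0168
grip_force: 59.1
```

Run:
```python
from h import *
np.set_printoptions(precision=4,suppress=True)
a,b=st()
print(cv2.Rodrigues(np.array(observe()["tool_rot"]))[0])
for nm in("tail","pole"):
    p,s=lm(a,"pole");q,t=lm(b,"pole");print(p,s,q,t)
    break
# wood bar mask in both pictures
for nme,c in(("s",a),("t",b)):
    hsv=cv2.cvtColor(c["frame"],cv2.COLOR_RGB2HSV);np.save("pics/%s.npy"%nme,c["frame"])
    o=np.array(observe()["tool_pos"])
    for k,d in(("tailend",(-.0125,.225,.0445)),("wood hook end",(.0,-.155,.0445)),("bandback",(-.003,.085,.0445))):
        px=proj(c,o+d)[0];x,y=px.astype(int);print(nme,k,px,c["frame"][max(y,0),min(x,511)])
```

```text
33.85 [0.5699 0.1333 0.1378] [-0.22 -0.06 -1.66] [-0.031 -0.014 -0.044]
Fn -0.025175490526399367 Fey -0.23077063497002281
prong [272.9984 222.7968] 0.64 [224.9216 177.7152] 0.6
[ 0.5947 -0.0552  0.1866] 0.015185683119668324
flap_top [333.0048 245.9136] 0.38 [249.7024 215.0016] 0.75
[ 0.4743 -0.04    0.0395] 0.16099104753631657
[[-0.0278  0.9996  0.0007]
 [ 0.9996  0.0278 -0.    ]
 [-0.      0.0007 -1.    ]]
[381.9008 259.584 ] 0.65 None 0
s tailend [491.1184 298.0266] [206 171 127]
s wood hook end [295.626  223.3246] [182 162 137]
s bandback [408.9913 268.6157] [92 75 60]
t tailend [ 81.108  190.2909] [147  99  52]
t wood hook end [215.4117 185.2358] [137 132 121]
t bandback [130.6892 186.7132] [107  94  72]
```

Run:
```python
from h import *
np.set_printoptions(precision=1,suppress=True)
a=capture("scene");o=np.array(observe()["tool_pos"]);f=a["frame"].astype(float)
u=np.array([.0303,-.9995,0]);G=o+[0,0,.0445]
for s in(-.222,-.2,-.17,-.14,-.11,.08,.1,.12,.14,.16,.18,.198):
    c=proj(a,G+u*s)[0]; x=int(round(c[0])); ys=np.arange(int(c[1])-14,int(c[1])+15)
    ys=ys[(ys>=0)&(ys<384)];sat=cv2.cvtColor(a["frame"],cv2.COLOR_RGB2HSV)[ys,x,:]
    print(s,c,"S",sat[:,1].tolist(),ys[0]) if s in(-.2,.12) else None
    # shadow/brightness-insensitive: low saturation = pole wood
    m=sat[:,1]<(sat[:3,1].mean()+sat[-3:,1].mean())/2-20
    print(s,c, ys[m].mean() if m.any() else None,m.sum())
```

```text
-0.222 [488.8 299.7] 300.5 10
-0.2 [475.1 294.4] S [130, 133, 133, 132, 130, 133, 135, 131, 134, 128, 114, 104, 99, 97, 99, 99, 100, 102, 107, 110, 108, 109, 113, 120, 126, 132, 130, 132, 132] 280
-0.2 [475.1 294.4] 296.0 11
-0.17 [457.  287.4] 288.0 11
-0.14 [439.5 280.6] 280.5 10
-0.11 [422.5 274.1] 273.5 10
0.08 [327.4 237.3] None 0
0.1 [318.4 233.8] 232.14285714285714 7
0.12 [309.6 230.4] S [130, 131, 130, 128, 131, 129, 122, 106, 98, 96, 94, 94, 96, 101, 105, 108, 106, 112, 117, 127, 130, 131, 130, 131, 128, 130, 133, 129, 131] 216
0.12 [309.6 230.4] 227.5 10
0.14 [301.  227.1] 223.5 8
0.16 [292.5 223.9] 216.5 16
0.18 [284.3 220.7] 212.5 14
0.198 [276.9 217.8] 216.1818181818182 11
```

>>> apply_moves(
  rows=[0.02,0,0,0,0,-0.1,1,0.047,0,0,-0.003,0.01,-0.2,1,0.047,0,0,-0.003,0.01,-0.35,1,0.047,0,0,-0.003,0.01,-0.5,1,0.047,0,0,-0.003,0.01,-0.5,1,0.047,0,0,-0.003,0.01,-0.5,1],
)

```text
time: 34.9
tool_pos: [0.5701, 0.1345, 0.0877]
tool_rot: [-2.166, -2.226, -0.055]
force: [-0.1, 0.5, -2.2]
grip_width: 0.0169
grip_force: 59.1
```

Run:
```python
from h import *
np.set_printoptions(precision=1,suppress=True)
a=capture("scene");o=np.array(observe()["tool_pos"]);print(o*1000)
u=np.array([.0303,-.9995,0]);G=o+[0,0,.0445];H=cv2.cvtColor(a["frame"],cv2.COLOR_RGB2HSV)[:,:,1].astype(float)
for s in(-.22,-.205,-.19,-.175,-.16,.1,.11,.12,.13,.14):
    c=proj(a,G+u*s)[0]; x=int(round(c[0])); c2=c[1]+(x-c[0])*.38; ys=np.arange(int(c[1])-12,int(c[1])+13)
    S=H[ys,x]; m=S<(np.median(np.r_[S[:3],S[-3:]])+S.min())/2
    print(s,c,ys[m].mean()-c2,m.sum())
b=capture("top")
for n in("prong",):
    p,s=lm(a,n);q,t=lm(b,n);print(p,s,q,t,*(1000*np.array(v) for v in tri(a,p,b,q)))
```

```text
[570.4 134.5  88.3]
-0.22 [477.1 315.4] -2.307903622919298 11
-0.205 [468.3 311.8] -2.1611742734552877 12
-0.19 [459.6 308.3] -1.898253123879556 12
-0.175 [451.1 304.8] -1.7590450280984555 11
-0.16 [442.7 301.4] -1.5034579834138526 11
0.1 [316.3 250.1] 0.4984058119127326 12
0.11 [312.  248.4] 0.12695497913844633 12
0.12 [307.8 246.7] 0.7544684283747642 10
0.13 [303.7 245. ] -0.11903908736198332 11
0.14 [299.6 243.3] 0.00644690607487064 10
[269.7 240.1] 0.75 [249.1 211. ] 0.49 [ 507.9 -117.    20.8] 1.723653238629952
```

>>> apply_moves(
  rows=[-0.02,0,0,-0.005,-0.005,-0.1,1,-0.02,0,0,-0.007,-0.005,-0.25,1,-0.02,0,0,-0.007,-0.005,-0.4,1,-0.02,0,0,-0.007,-0.005,-0.48,1,-0.02,0,0,-0.007,-0.005,-0.48,1],
)

```text
time: 35.6
tool_pos: [0.5688, 0.1342, 0.0388]
tool_rot: [-2.176, -2.237, -0.029]
force: [-0.4, -0.4, -1.3]
grip_width: 0.0168
grip_force: 59.1
```

>>> apply_moves(
  rows=[0,0,0,0,0,-0.02,1,0,0,0,0,0,-0.04,1,0,0,0,0,0,-0.06,1,0,0,0,0,0,-0.07,1,0,0,0,0,0,-0.08,1,0,0,0,0,0,-0.08,1],
)

```text
time: 36.2
tool_pos: [0.5695, 0.1341, 0.032]
tool_rot: [-2.177, -2.238, -0.032]
force: [-0.3, -0.4, -2.0]
grip_width: 0.0167
grip_force: 59.1
```

Run:
```python
from h import *
np.set_printoptions(precision=3,suppress=True)
o=observe();print(o["time"],np.array(o["tool_pos"]),np.array(o["force"]),np.array(o["ft_torque"]))
```

```text
36.2 [0.569 0.134 0.032] [-0.349 -0.38  -1.999] [-0.109 -0.069  0.009]
```

>>> apply_moves(
  rows=[0,0,0,0,0,-0.01,1,0,0,0,0,0,-0.02,1,0,0,0,0,0,-0.03,1,0,0,0,0,0,-0.03,1],
)

```text
time: 36.6
tool_pos: [0.5696, 0.1341, 0.0291]
tool_rot: [-2.177, -2.238, -0.032]
force: [0.5, -0.7, -0.2]
grip_width: 0.0168
grip_force: 59.5
```

>>> apply_moves(
  rows=[0,0,0,0,0,-0.01,1,0,0,0,0,0,-0.015,1,0,0,0,0,0,-0.015,1],
)

```text
time: 36.9
tool_pos: [0.5697, 0.1341, 0.0289]
tool_rot: [-2.177, -2.239, -0.033]
force: [-4.4, -1.4, 10.4]
grip_width: 0.017
grip_force: 61.0
```

Run:
```python
from h import *
np.set_printoptions(precision=3,suppress=True)
o=observe();print(o["time"],np.array(o["tool_pos"]),np.array(o["force"]),np.array(o["ft_torque"]))
```

```text
36.9 [0.57  0.134 0.029] [-4.357 -1.395 10.425] [0.009 0.753 0.027]
```

>>> apply_moves(
  rows=[0,0,0,0,0,0.012,1,0,0,0,0,0,0.012,1,0,0,0,0,0,0.012,0.7,0,0,0,0,0,0.012,0.5,0,0,0,0,0,0.012,0.3,0,0,0,0,0,0.012,0.1,0,0,0,0,0,0.012,0,0,0,0,0,0,0.012,0,0,0,0,0,0,0.012,0],
)

```text
time: 37.8
tool_pos: [0.5695, 0.1341, 0.0287]
tool_rot: [-2.177, -2.238, -0.032]
force: [-0.2, -0.0, -1.0]
grip_width: 0.0851
grip_force: 0.0
```

>>> apply_moves(
  rows=[0,0,0,0,0,0.1,0,0,0,0,0,0,0.3,0,0,0,0,0,0,0.5,0,0,0,0,0,0,0.75,0,0,0,0,0,0,1,0,0,0,0,0,0,1,0],
)

```text
time: 38.4
tool_pos: [0.5711, 0.1342, 0.1329]
tool_rot: [-2.18, -2.241, -0.04]
force: [-0.4, 1.0, -0.3]
grip_width: 0.0856
grip_force: 0.0
```

>>> apply_moves(
  rows=[0,0,0,-0.2,0,0.2,0,0,0,0,-0.5,0,0.4,0,0,0,0,-0.8,0,0.6,0,0,0,0,-1,0,0.8,0,0,0,0,-1,0,0.8,0,0,0,0,-1,0,0.8,0],
)

```text
time: 39.0
tool_pos: [0.4696, 0.1341, 0.2087]
tool_rot: [-2.177, -2.238, -0.032]
force: [0.8, 0.7, -0.5]
grip_width: 0.0856
grip_force: 0.0
```

Run:
```python
from h import *
np.set_printoptions(precision=4,suppress=True)
a,b=st()
for n in("pole","rest"):
    p,s=lm(a,n);q,t=lm(b,n);print(n,p,s,q,t)
    if p is not None and q is not None: print(*tri(a,p,b,q))
    for c,x in((a,p),(b,q)):
        if x is not None: print(onz(c,x,.0735 if n=="pole" else 0))
for c,x in((a,lm(a,"prong")[0]),(b,lm(b,"prong")[0])):
    if x is not None: print("prong@rest",onz(c,x,.0735))
# compare pole region of the scene with the starting picture (s0.png, 1.5x) 
s0=cv2.resize(cv2.imread("pics/s0.png"),(512,384),interpolation=cv2.INTER_AREA)[:,:,::-1]
d=np.abs(a["frame"].astype(int)-s0).max(2)
for k,(x0,y0,x1,y1) in dict(hook=(262,245,300,275),tail=(420,305,475,345),tins=(270,185,350,255),bowl=(215,275,280,335),stamp=(185,260,220,300)).items(): print(k,d[y0:y1,x0:x1].mean(),(d[y0:y1,x0:x1]>40).sum())
p,e=cv2.phaseCorrelate(*[cv2.cvtColor(np.ascontiguousarray(i),cv2.COLOR_RGB2GRAY)[240:285,255:310].astype(np.float32) for i in(s0,a["frame"])]);print("hook shift px",p,e)
p,e=cv2.phaseCorrelate(*[cv2.cvtColor(np.ascontiguousarray(i),cv2.COLOR_RGB2GRAY)[300:350,420:480].astype(np.float32) for i in(s0,a["frame"])]);print("tail shift px",p,e)
```

```text
39.0 [0.4696 0.1341 0.2087] [ 0.78  0.72 -0.54] [-0.021  0.017  0.004]
Fn 0.5756667645094815 Fey 0.8984009974152216
prong [269.2096 256.704 ] 0.88 [226.0992 184.3968] 0.64
[ 0.5938 -0.0561  0.0749] 0.02581885352484314
flap_top [277.4016 174.6816] 0.81 [251.2896 212.5056] 0.73
[ 0.4882 -0.1187  0.2246] 0.008005954162974874
pole [372.2752 295.104 ] 0.84 [160.2048 190.3104] 0.96
[0.5702 0.168  0.0645] 0.008509503586504047
[0.5754 0.1724 0.0735]
[0.5703 0.1616 0.0735]
rest [367.3088 313.6896] 0.95 [161.1776 193.1904] 0.69
[ 0.5701  0.1756 -0.0012] 0.001850117117241151
[0.5714 0.1748 0.    ]
[0.5697 0.1762 0.    ]
prong@rest [ 0.5987 -0.0681  0.0735]
prong@rest [ 0.5879 -0.0446  0.0735]
hook 21.90701754385965 83
tail 20.682727272727274 179
tins 38.61642857142857 1935
bowl 18.45871794871795 0
stamp 16.970714285714287 51
hook shift px (-0.028850876817653415, -0.4278550875021807) 0.7086696705994783
tail shift px (0.12479921568446173, -0.8263085956655729) 0.8301585663159688
```

Run:
```python
from h import *
np.set_printoptions(precision=4,suppress=True)
a=capture("scene");b=capture("top")
for c in(a,b):
    for r in landmark_of(c,"tin_a")[:2]: print(round(r["score"],2),np.array(r["position"])*[512,384],onz(c,np.array(r["position"])*[512,384],0))
print(proj(a,[.4215,.0101,0]),proj(a,[.3617,-.1414,0]))
print(hand_in())
```

```text
0.6 [332.4928 244.1088] [0.4142 0.0252 0.    ]
0.58 [290.0992 214.6944] [ 0.3703 -0.1275  0.    ]
0.65 [255.3856 252.5952] [ 0.373  -0.1361  0.    ]
0.65 [209.1008 239.1936] [0.4171 0.0153 0.    ]
[[326.257  243.6302]] [[287.3216 211.3736]]
the job is handed in; nothing more can be done
None
```

The job is handed in. The flap is down on its stop, the pole is unhooked and back in its rest, and the bowl, stamp and tins show no sign of having moved; the first grasp missed, and the catch let go at about 15 N.

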